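# Unbolt and open the two-leaf spice cabinet

### The job

Open both doors of the small spice cabinet wide so that everything inside can be reached. The left door is held by a slide bolt on its top edge and its cover strip overlaps the right door: draw the bolt back, open the left door wide first while the right one stays shut, then open the right door wide. Leave the steel cup on the cabinet's roof where it is.

Things in the scene. Friction and masses are not known exactly. Their poses are not given: they have to be found in the camera images.
- cabinet: low steel cabinet, two clear-paned doors, 180 (x) x 340 (y) x 140 high, fixed. Origin: centre of its underside; x points front to back, y to its left from the robot. The doors, on its -x side, 14 thick, 167 long, open toward the robot; vertical hinge axes at x, y = (-105, +168) mm (left) and (-105, -168) mm (right). Keeper eye at the middle of the roof's front edge, 160 high.
- bolt_post (a point): upright round steel post, 16 diameter, on the slide bolt on the left door's top edge; point on its axis, 192 above the table (post top 215, bolt and guides below it up to 156). Bolted: at (-98, +43) mm in cabinet x, y. To draw the bolt, slide the post 28 mm (about 2 N) along the door toward the left hinge (+y) to the stop; the same post then pulls the door open.
- plain_post (a point): upright round steel post, 16 diameter, fixed on the right door's top edge, its only pull; point on its axis, 192 above the table (post top 215, door top 138). Door shut: at (-98, -58) mm in cabinet x, y, which is 110 mm along the door from its hinge axis.
- bolt (a joint): travel of the slide bolt in m: 0 to 0.003 bolted, free of the keeper from 0.016, 0.028 fully drawn; stays where it is left
- bolted_door (a joint): angle of the left door in rad: 0 shut, 1.57 square to the front, stop at 1.75; it turns clockwise seen from above as it opens, stays where it is left, about 1 N at the post
- plain_door (a joint): angle of the right door in rad: 0 shut, 1.57 square to the front, stop at 1.75; it turns anticlockwise seen from above as it opens, stays where it is left, about 1 N at the post; the left door's 22 mm overlapping strip keeps it shut until the left door is open
- ramekin: small loose steel sauce cup, 67 diameter x 36 high, standing on the rear left of the cabinet's roof (140 above the table); origin: centre of its underside

How it is judged (in metres and radians):
On the way, in this order (a step that is already met when the one before it is completed fails the run):
1. the bolt is drawn out of the keeper (value of joint bolt above 0.016 m), for 0.1 s.
2. the left (bolted) door is open by 1.05 rad or more while the right door is still shut (under 0.2 rad) (value of joint bolted_door above 1.05 rad and value of joint plain_door below 0.2 rad), for 0.1 s.
3. the right door is open too, by 1.05 rad or more (value of joint plain_door above 1.05 rad), for 0.1 s.
At the end, for the whole second after the job is handed in: both doors stand open by at least 1.05 rad (60 degrees) and at rest, and the steel cup is on the roof within 30 mm of where it stood (value of joint each of bolted_door, plain_door above 1.05 rad and velocity of joint bolted_door between -0.05 and 0.05 rad/s and velocity of joint plain_door between -0.05 and 0.05 rad/s and distance of ramekin from where it was at the start of the episode below 0.03 m); the robot touches nothing.
It fails at once if the steel cup on the roof is knocked over or moved by more than 30 mm (distance of ramekin from where it was at the start of the episode above 0.03 m or angle between ramekin's own z axis and vertical above 0.5 rad).
It also fails if it takes over 58 s, if anything falls off the work surface, if the arm or the gripper's body presses on something with over 40 N, if the wrist force passes 120 N, or if a joint passes its speed limit or range.

### The arm

A 6-joint arm with a two-finger parallel gripper is mounted at the origin on a cart in front of the work surface, level with it; the furniture and walls round the work are solid. World frame = base frame: x ahead of the robot, y to its left, z up, the work surface at z = 0. Lengths are in mm, angles in rad, forces in N, time in s.
With the tool pointing down it reaches from about 300 to 775 mm from the base axis. Payload 14.6 kg.
Tool frame: the origin (TCP) lies on the centre line of the jaws, within the pads' length; the fingertips stand 11 mm ahead of it and the grasp point (between the pads) lies 8 mm behind it; z points along the fingers, y is the line along which they close (so a half turn about z gives the same grasp; the last joint's range is limited). The gripper opens to 94 mm and grips with 3 to 60 N. Pads are 16 mm wide; open, the fingers measure 119 mm over their backs; the gripper's body (75 mm by 177 mm) begins 78 mm behind the grasp point.
Start: joints at [1.27, 0.3, 1.521, -0, 1.321, -0.067], TCP at [127.42, 535.027, 216.446] pointing down, gripper open.
Joint ranges: [-3.03, 3.03], [-0.79, 2.21], [0.23, 2.52], [-1.04, 4.18], [0, 3.07], [-2.55, 2.55]. Speed limits (rad/s): [2.22, 2.22, 2.57, 3.14, 3.14, 3.14].

### API

Orientations are given as a unit quaternion [w, x, y, z].
In Python, from workcell import readout, cams, env gives the robot as it stands.
- The arm moves only by the tool apply_moves, never from a script. Its argument "rows" is one flat list of numbers, 6 for each row, row after row: the shift along the tool's x, y, z in m, then the turn, a rotation vector about the tool's x, y, z in rad. A call has 1 to 12 rows; each row is the pose to reach, as a shift and turn from the pose commanded when the call began, along the tool's axes at that moment; what a row does not reach only later rows make up. A row lasts 1/8 s, in which the tool goes at most 62.5 mm and 10.7 degrees, less where a joint would pass 70% of its speed; a pose out of reach is approached as far as the arm can. A call with a gripper value outside its range is refused whole. "grip" is the opening in per cent of the stroke, from 0 (shut) to 100 (fully open), set as the call begins (left out, the last holds). The fingers move at their own pace and stop on an object; "newtons" is the grip in N (left out, the last holds). Time passes only in rows, so rows that repeat a pose let the fingers close. It gives the time, the measured TCP pose, the force, the opening and the grip force at its end, in the units of the state.
- readout.sense(): the state, without advancing time (a new reading comes with each control period).
- cams.camera(name): name is "scene" or "top"; returns the picture (384x512x3 uint8, red, green, blue); there is no depth.
- cams.camera_model(name): a dict with "fx", "fy", "cx", "cy" (pixels), "k1" (the pictures are not rectified: a ray, as slopes to the right and down, at radius r is drawn at 1 + k1 r^2 times it, then the intrinsics apply), "R" (3x3) and "t" (3): a world point X has camera coordinates R X + t. Camera axes: x right, y down, z forward; pixel columns grow to the right and rows downward; lengths in mm; the calibration is good to about 2 mm. A picture is of the moment at which its call begins. camera_model takes no time and is no camera call.
- env.job_done(): hands the job in; it is judged then, once.
Trained networks look in the newest picture that a camera, given by its name, has taken for a name from the list of things; names that differ only in an ending like _2 or _b are one class to them, and where a whole thing is asked for, a point or a joint stands for the part that bears it (a point fixed in the world has none). Each returns a list of dicts, best first, with "confidence" (0 to 1); they miss things now and then, are a little off and sometimes report something else, mostly with a low value. They report only what shows in the picture. A call takes as long as a camera call.
- cams.boxes_of(camera, target): "bbox" ([centre column, centre row, width, height] in pixels, round what is visible of it).
- cams.place_of(camera, target): "position" ([column, row] in pixels: a listed point, or the origin of a listed thing).
The state is a dict: "time_s": time; "joints": joint angles; "dq": joint speeds; "tau": joint torques, N m; "tool_pos": TCP position; "tool_rot": TCP orientation; "ft_force": force on the tool from outside, world axes, zero at the start; "ft_torque": the same for the moment, N m; "finger_gap": opening from 0.0 (shut) to 1.0 (fully open); "grip_force": force on a finger pad.
Only numpy, scipy, OpenCV 4.12 (cv2) and the standard library are available. Lean on these libraries where they do the work, as an engineer would, in place of code of your own. Each camera call takes 0.05 s, during which the arm holds its last target. There are 200 camera calls.

## Working session

There is one attempt and no reset: what is moved stays moved. The work goes in short steps, Python scripts to look and compute and a tool call to move; the robot and the scene stay as the last step left them, time stands still between calls to the robot, and variables do not carry over. Pictures are saved under pics/ and viewed, at most 10 in all, crops included, and the job is handed in when it is done.

Besides the shell and the picture viewer there is one more tool, called after "Call:" by a JSON object that holds its "method" and its "body", one argument or row to a line. apply_moves: Moves the arm, as the interface text tells. Its arguments: {"type":"object","properties":{"rows":{"type":"array"},"grip":{"type":"number"},"newtons":{"type":"number"}},"required":["rows"]}

```bash
mkdir -p pics
cat > h.py <<'E'
import numpy as np, cv2
from workcell import readout, cams, env
def ray(cam,px):
    m=cams.camera_model(cam);R=np.array(m["R"]);t=np.array(m["t"])
    d=np.array([(px[0]-m["cx"])/m["fx"],(px[1]-m["cy"])/m["fy"]]);u=d.copy()
    for _ in range(20): u=d/(1+m["k1"]*(u@u))
    return -R.T@t, R.T@np.array([u[0],u[1],1])
def at_z(cam,px,z):
    o,d=ray(cam,px); return o+d*(z-o[2])/d[2]
def proj(cam,X):
    m=cams.camera_model(cam);c=np.array(m["R"])@np.array(X)+np.array(m["t"])
    u=c[:2]/c[2];u=u*(1+m["k1"]*(u@u));return np.array([u[0]*m["fx"]+m["cx"],u[1]*m["fy"]+m["cy"]])
E
python3 - <<'E'
from h import *
Z=dict(bolt_post=192,plain_post=192,cabinet=0,ramekin=140)
for c in("top","scene"):
    im=cams.camera(c);cv2.imwrite(f"pics/{c}0.png",im[...,::-1])
    for n in Z:
        for d in cams.place_of(c,n)[:2]: print(c,n,round(d["confidence"],2),np.round(d["position"],1),at_z(c,d["position"],Z[n]).round(1))
s=readout.sense();print(s["time_s"],s["tool_rot"],s["ft_force"])
E
```

```text
top bolt_post 0.63 [265.6 211.4] [556.7  74.8 192. ]
top plain_post 0.61 [311.9 205.2] [560.1 -25.3 192. ]
top cabinet 0.71 [273.2 215.4] [647.9  40.8   0. ]
top ramekin 0.7 [232.3 175.4] [689.9 135.8 140. ]
scene bolt_post 0.89 [257.7 208.1] [542.   75.1 192. ]
scene plain_post 0.79 [307.1 199.1] [554.2 -25.2 192. ]
scene cabinet 0.68 [268.6 208.8] [655.8  33.6   0. ]
scene ramekin 0.98 [224.1 164.9] [693.4 134.4 140. ]
0.5 [-9.47478225e-06  1.16634807e-01  9.93174869e-01 -2.38815909e-05] [-0.32677037 -0.7270387  -0.49657028]
```

View pics/top0.png

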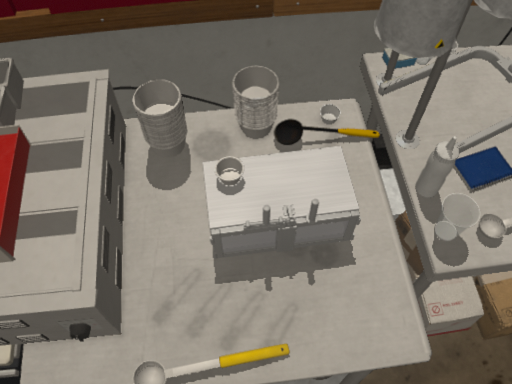

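View pics/scene0.png

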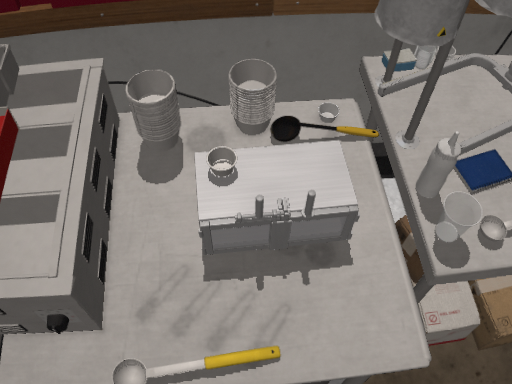

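The pictures show the cabinet turned slightly, with the bolt post near (266,211) and the plain post near (313,207) in top. The cup is at rear left, near (230,172). I'll enlarge both views to refine the pose.

Run:
```python
import cv2,numpy as np
a=cv2.imread("pics/top0.png")[140:265,190:370];b=cv2.imread("pics/scene0.png")[135:260,185:365]
f=lambda i:cv2.resize(i,None,fx=4.4,fy=4.4,interpolation=cv2.INTER_CUBIC)[:550]
cv2.imwrite("pics/ca.png",f(a));cv2.imwrite("pics/cb.png",f(b))
```

```text
(no output)
```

View pics/ca.png

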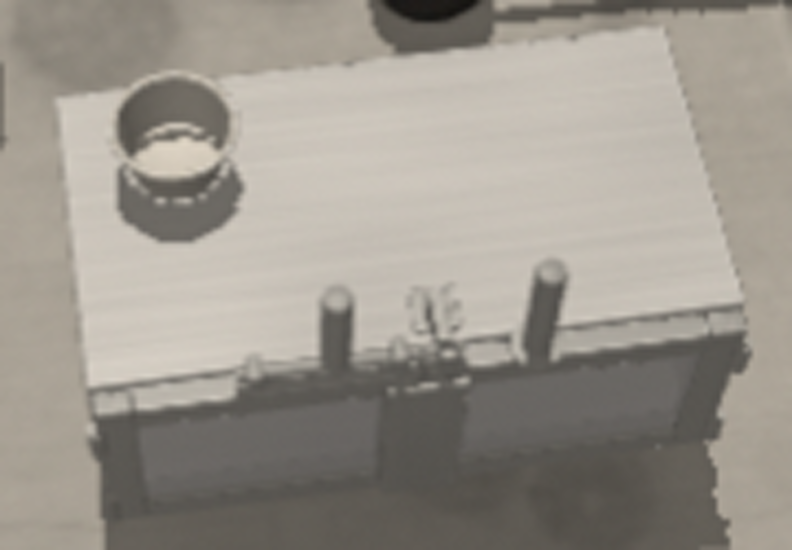

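View pics/cb.png

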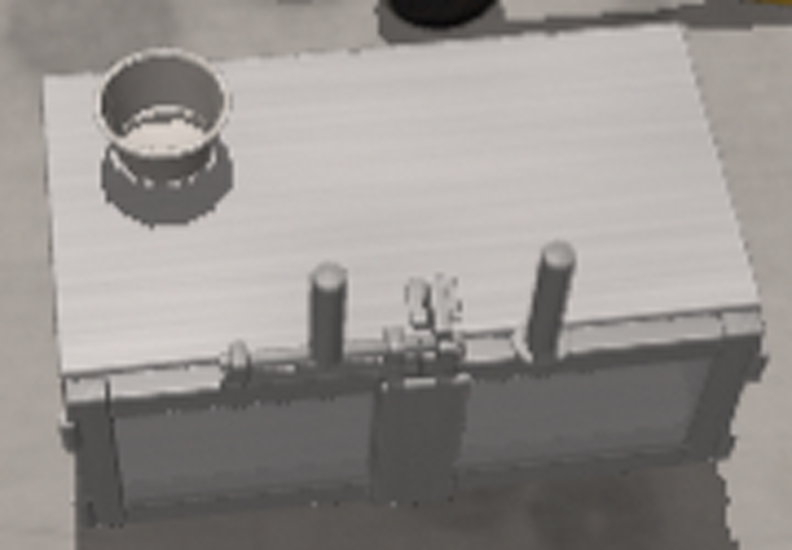

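The crops show roof corners (top crop) at (58,98), (662,28), (742,302), (90,387), and post tops at (338,298) and (551,268). The scene crop shows the same features, so I'll fit the pose to both.

```bash
cat >> h.py <<'E'
from scipy.optimize import least_squares
from scipy.spatial.transform import Rotation as Ro
E
python3 - <<'E'
from h import *
M=[(90,170,140),(90,-170,140),(-90,-170,140),(-90,170,140),(-98,43,215),(-98,-58,215)]
P={"top":([(58,98),(662,28),(742,302),(90,387),(338,298),(551,268)],(190,140)),
"scene":([(44,75),(684,26),(760,305),(64,373),(328,272),(558,250)],(185,135))}
def W(p,m): c,s=np.cos(p[2]),np.sin(p[2]);return [p[0]+c*m[0]-s*m[1],p[1]+s*m[0]+c*m[1],m[2]]
def res(p,cs): return np.concatenate([proj(c,W(p,m))-(np.array(q)/4.4+P[c][1]-.4) for c in cs for m,q in zip(M,P[c][0])])
for cs in(["top"],["scene"],["top","scene"]):
    r=least_squares(res,[650,40,0],args=(cs,),x_scale=[10,10,.1]);print(cs,r.x.round(3),r.fun.round(1))
p=r.x
for n,m in dict(bolt=(-98,43,192),drawn=(-98,71,192),plain=(-98,-58,192),hl=(-105,168,192),hr=(-105,-168,192)).items(): print(n,np.round(W(p,m),1))
s=readout.sense();print(Ro.from_quat(np.roll(s["tool_rot"],-1)).as_matrix().round(4),s["tool_pos"])
for n in("top","scene"): print(n,at_z(n,(110,100),250).round(),at_z(n,(118,320),0).round())
E
```

```text
['top'] [6.53049e+02 3.19850e+01 2.70000e-02] [-0.9 -0.5  0.5 -0.9  0.8  0.2 -1.2  0.4  0.7 -0.3 -0.   0.5]
['scene'] [6.51717e+02 2.84150e+01 1.80000e-02] [-0.4 -0.5 -0.1 -1.   0.8  0.1 -1.3 -0.4  1.   0.4 -0.   0.8]
['top', 'scene'] [6.52366e+02 3.01010e+01 2.20000e-02] [ 0.1 -0.6  1.6 -0.5  1.6  0.7 -0.5  0.3  1.4 -0.1  0.7  0.8 -1.3 -0.4
 -1.1 -1.4  0.1 -0.4 -2.  -0.3  0.3  0.2 -0.7  0.5]
bolt [553.4  70.9 192. ]
drawn [552.8  98.9 192. ]
plain [555.7 -30.1 192. ]
hl [543.6 195.7 192. ]
hr [ 551.2 -140.2  192. ]
[[-0.9728  0.2317 -0.    ]
 [ 0.2317  0.9728 -0.    ]
 [ 0.     -0.     -1.    ]] [127.415434   535.00469194 216.43029624]
top [860. 401. 250.] [418. 432.   0.]
scene [810. 373. 250.] [404. 388.   0.]
```

Call:
{"method": "apply_moves", "body": {
  "rows": [-0.01,-0.007,-0.04,0,0,0,-0.05,-0.034,-0.05,0,0,-0.03,-0.1,-0.068,-0.05,0,0,-0.06,-0.152,-0.103,-0.05,0,0,-0.09,-0.205,-0.138,-0.05,0,0,-0.12,-0.258,-0.174,-0.05,0,0,-0.15,-0.311,-0.21,-0.05,0,0,-0.18,-0.364,-0.246,-0.05,0,0,-0.21,-0.417,-0.282,-0.05,0,0,-0.23,-0.47,-0.318,-0.05,0,0,-0.256,-0.522,-0.353,-0.05,0,0,-0.256,-0.522,-0.353,-0.05,0,0,-0.256],
  "grip": 65
}}

```text
time_s: 2.0
tool_pos: [554.8, 68.0, 265.6]
tool_rot: [-0.0, -0.009, 1.0, -0.0]
ft_force: [0.1, 1.2, -0.0]
finger_gap: 0.652
grip_force: 0.0
```

Run:
```python
from h import *
s=readout.sense();print(s["time_s"],s["tool_pos"],s["joints"],s["ft_force"])
print(Ro.from_quat(np.roll(s["tool_rot"],-1)).as_matrix().round(4))
for c in("top",):
    im=cams.camera(c);cv2.imwrite("pics/top1.png",cv2.resize(im[120:300,170:390,::-1],None,fx=3.3,fy=3.3))
```

```text
2.0 [554.83948418  67.98758138 265.6460006 ] [ 5.65154382e-02  2.88181556e-01  1.42188489e+00 -2.38269584e-04
  1.43251598e+00 -1.53292487e+00] [ 0.10172304  1.18719239 -0.01621823]
[[-9.998e-01 -1.870e-02 -1.000e-03]
 [-1.870e-02  9.998e-01 -3.000e-04]
 [ 1.000e-03 -3.000e-04 -1.000e+00]]
```

View pics/top1.png

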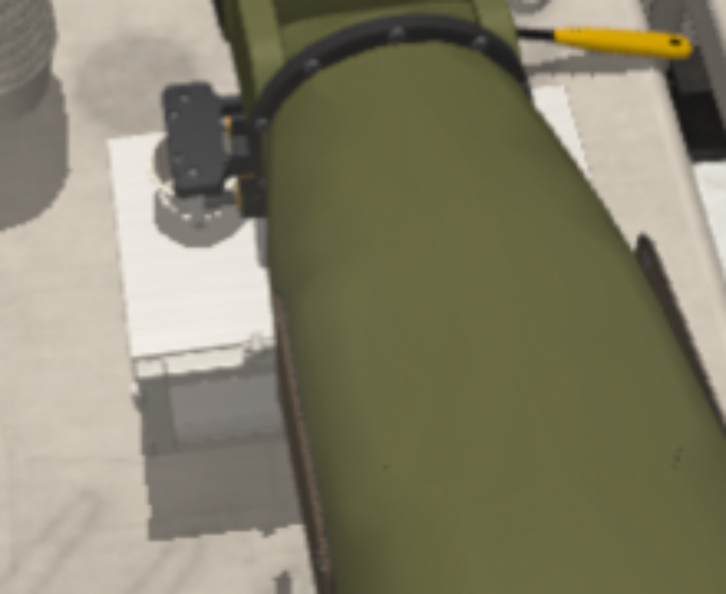

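The arm hides the posts in this view; only the cup is visible, untouched, near (195,165). I'll descend and grip gently.

Call:
{"method": "apply_moves", "body": {
  "rows": [0,0,0.02,0,0,0,0,0,0.045,0,0,0,0,0,0.07,0,0,0,0,0,0.082,0,0,0,0,0,0.082,0,0,0]
}}

```text
time_s: 2.68
tool_pos: [553.0, 71.4, 184.4]
tool_rot: [-0.0, -0.011, 1.0, 0.0]
ft_force: [0.0, 1.1, -0.1]
finger_gap: 0.652
grip_force: 0.0
```

Call:
{"method": "apply_moves", "body": {
  "rows": [0,0,0,0,0,0,0,0,0,0,0,0,0,0,0,0,0,0,0,0,0,0,0,0,0,0,0,0,0,0,0,0,0,0,0,0,0,0,0,0,0,0,0,0,0,0,0,0],
  "grip": 0,
  "newtons": 12
}}

```text
time_s: 3.68
tool_pos: [553.5, 70.8, 184.5]
tool_rot: [0.0, -0.011, 1.0, 0.0]
ft_force: [1.2, 0.8, 1.6]
finger_gap: 0.167
grip_force: 12.0
```

Call:
{"method": "apply_moves", "body": {
  "rows": [0,0.006,0,0,0,0,0,0.012,0,0,0,0,0,0.018,0,0,0,0,0,0.023,0,0,0,0,0,0.026,0,0,0,0,0,0.026,0,0,0,0,0,0.026,0,0,0,0]
}}

```text
time_s: 4.55
tool_pos: [552.8, 96.8, 184.4]
tool_rot: [-0.0, -0.011, 1.0, 0.0]
ft_force: [-1.4, 1.2, 2.5]
finger_gap: 0.166
grip_force: 12.0
```

Call:
{"method": "apply_moves", "body": {
  "rows": [0.007,0,0,0,0,0,0.015,0,0,0,0,0,0.022,0.001,0,0,0,0,0.03,0.0024,0,0,0,0,0.037,0.0045,0,0,0,0,0.044,0.007,0,0,0,0,0.044,0.007,0,0,0,0]
}}

```text
time_s: 5.42
tool_pos: [508.1, 102.8, 184.5]
tool_rot: [-0.0, -0.011, 1.0, -0.0]
ft_force: [-1.0, -3.5, 1.7]
finger_gap: 0.167
grip_force: 12.0
```

Run:
```python
from h import *
im=cams.camera("scene");cv2.imwrite("pics/sc2.png",cv2.resize(im[110:300,150:390,::-1],None,fx=3,fy=3))
```

```text
(no output)
```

View pics/sc2.png

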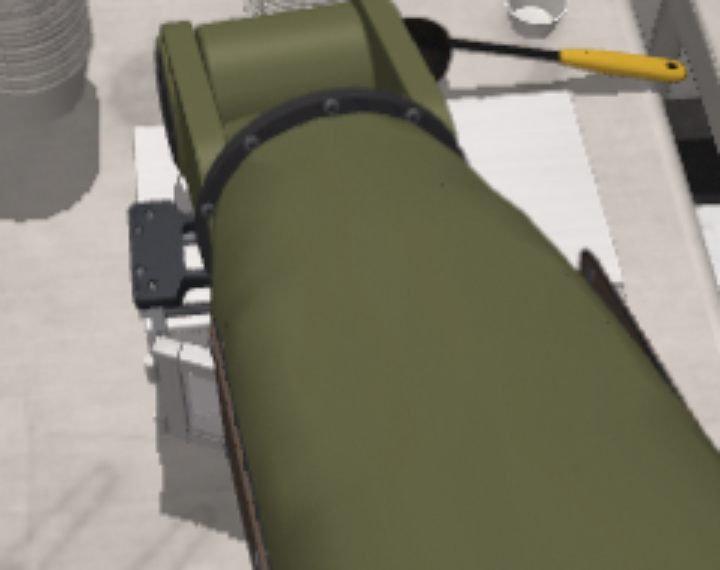

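The left door is swinging out: its slanted top edge shows near (180,350). I'll continue along the arc.

Call:
{"method": "apply_moves", "body": {
  "rows": [0.007,0.003,0,0,0,0,0.013,0.006,0,0,0,0,0.02,0.01,0,0,0,0,0.026,0.015,0,0,0,0,0.031,0.02,0,0,0,0,0.036,0.025,0,0,0,0,0.041,0.031,0,0,0,0,0.045,0.037,0,0,0,0,0.049,0.043,0,0,0,0,0.053,0.05,0,0,0,0,0.056,0.057,0,0,0,0,0.058,0.064,0,0,0,0]
}}

```text
time_s: 6.98
tool_pos: [448.3, 165.4, 183.7]
tool_rot: [-0.001, -0.011, 1.0, -0.0]
ft_force: [-3.5, -4.1, -2.1]
finger_gap: 0.167
grip_force: 12.0
```

Call:
{"method": "apply_moves", "body": {
  "rows": [0,0,0,0,0,0,0,0,0,0,0,0,0,0,0,0,0,0]
}}

```text
time_s: 7.35
tool_pos: [448.5, 165.2, 183.7]
tool_rot: [-0.001, -0.011, 1.0, -0.0]
ft_force: [-5.6, -1.3, -3.4]
finger_gap: 0.168
grip_force: 12.0
```

Call:
{"method": "apply_moves", "body": {
  "rows": [0,0,0,0,0,0,0,0,0,0,0,0,0,0,0,0,0,0,0,0,-0.02,0,0,0,0,0,-0.05,0,0,0,0,0,-0.08,0,0,0,0,0,-0.08,0,0,0],
  "grip": 50
}}

```text
time_s: 8.22
tool_pos: [450.0, 165.6, 266.3]
tool_rot: [0.002, -0.011, 1.0, 0.001]
ft_force: [0.1, 0.3, -1.7]
finger_gap: 0.501
grip_force: 0.0
```

Run:
```python
from h import *
for c in("scene","top"):
    im=cams.camera(c);cv2.imwrite(f"pics/{c}3.png",cv2.resize(im[110:300,150:390,::-1],None,fx=3,fy=3))
    for n in("bolt_post","plain_post","ramekin"):
        for d in cams.place_of(c,n)[:1]: print(c,n,d["confidence"],at_z(c,d["position"],140 if n=="ramekin" else 192).round(1))
```

```text
scene plain_post 0.57 [549.7 -32.4 192. ]
top plain_post 0.65 [559.7 -34.2 192. ]
top ramekin 0.55 [591.1 -42.  140. ]
```

View pics/scene3.png

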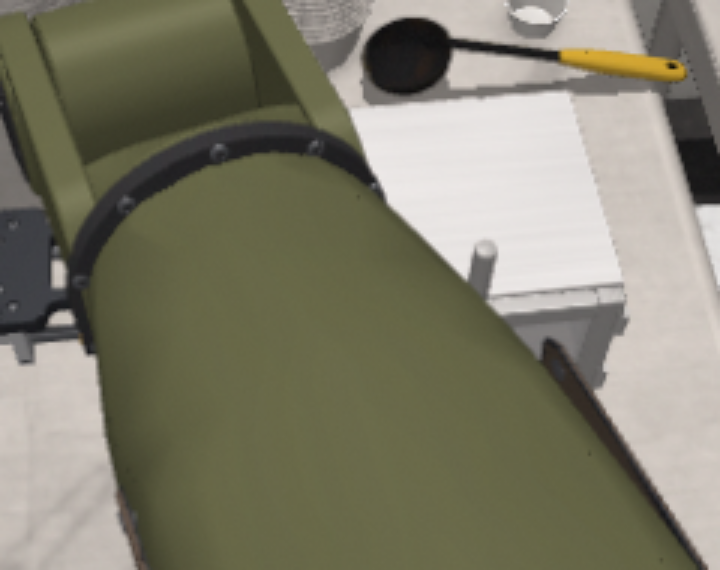

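The right post stands shut, near (484,265) in this crop, which agrees with the fitted position (555.7, -30). I'll move over to it and descend.

Call:
{"method": "apply_moves", "body": {
  "rows": [-0.02,-0.04,0,0,0,0,-0.04,-0.08,0,0,0,0,-0.062,-0.12,0,0,0,0,-0.083,-0.16,0,0,0,0,-0.103,-0.197,0,0,0,0,-0.103,-0.197,0,0,0,0,-0.103,-0.197,0.0,0,0,0,-0.103,-0.197,0,0,0,0],
  "grip": 65
}}

```text
time_s: 9.62
tool_pos: [556.4, -28.4, 264.6]
tool_rot: [0.0, -0.012, 1.0, 0.0]
ft_force: [-0.6, -0.3, -0.2]
finger_gap: 0.653
grip_force: 0.0
```

Call:
{"method": "apply_moves", "body": {
  "rows": [0,-0.002,0.02,0,0,0,0,-0.002,0.045,0,0,0,0,-0.002,0.07,0,0,0,0,-0.002,0.08,0,0,0,0,-0.002,0.08,0,0,0]
}}

```text
time_s: 10.25
tool_pos: [556.6, -30.9, 184.6]
tool_rot: [-0.0, -0.011, 1.0, 0.0]
ft_force: [-0.8, 0.4, 0.9]
finger_gap: 0.653
grip_force: 0.0
```

Call:
{"method": "apply_moves", "body": {
  "rows": [0,0,0,0,0,0,0,0,0,0,0,0,0,0,0,0,0,0,0,0,0,0,0,0,0,0,0,0,0,0,0,0,0,0,0,0,0,0,0,0,0,0,0,0,0,0,0,0],
  "grip": 0,
  "newtons": 12
}}

```text
time_s: 11.25
tool_pos: [556.7, -30.9, 184.5]
tool_rot: [0.0, -0.011, 1.0, 0.0]
ft_force: [0.1, 5.7, 2.0]
finger_gap: 0.168
grip_force: 12.0
```

Call:
{"method": "apply_moves", "body": {
  "rows": [0.008,0.001,0,0,0,0,0.0165,0.001,0,0,0,0,0.025,0,0,0,0,0,0.033,-0.002,0,0,0,0,0.041,-0.004,0,0,0,0,0.0486,-0.007,0,0,0,0,0.0486,-0.007,0,0,0,0]
}}

```text
time_s: 12.12
tool_pos: [508.1, -41.4, 184.5]
tool_rot: [0.001, -0.011, 1.0, -0.002]
ft_force: [6.1, -14.7, -4.1]
finger_gap: 0.164
grip_force: 12.0
```

Call:
{"method": "apply_moves", "body": {
  "rows": [-0.001,-0.003,0,0,0,0,0.0065,-0.007,0,0,0,0,0.0135,-0.011,0,0,0,0,0.02,-0.016,0,0,0,0,0.0265,-0.0215,0,0,0,0,0.032,-0.028,0,0,0,0,0.0375,-0.0345,0,0,0,0,0.0375,-0.0345,0,0,0,0]
}}

```text
time_s: 13.12
tool_pos: [469.1, -73.6, 184.0]
tool_rot: [-0.003, -0.011, 1.0, 0.001]
ft_force: [-15.1, 11.2, 7.4]
finger_gap: 0.166
grip_force: 12.0
```

Call:
{"method": "apply_moves", "body": {
  "rows": [0.003,0.002,0,0,0,0,0.007,-0.005,0,0,0,0,0.0115,-0.012,0,0,0,0,0.0155,-0.019,0,0,0,0,0.0185,-0.026,0,0,0,0,0.021,-0.033,0,0,0,0,0.0225,-0.038,0,0,0,0,0.0225,-0.038,0,0,0,0]
}}

```text
time_s: 14.12
tool_pos: [449.5, -113.5, 184.3]
tool_rot: [-0.0, -0.011, 1.0, -0.0]
ft_force: [-6.2, 2.0, -1.3]
finger_gap: 0.169
grip_force: 12.0
```

Call:
{"method": "apply_moves", "body": {
  "rows": [0,0,0,0,0,0,0,0,0,0,0,0,0,0,0,0,0,0,0,0,-0.02,0,0,0,0,0,-0.06,0,0,0,0,0,-0.11,0,0,0,0,-0.05,-0.13,0,0,0,0,-0.1,-0.13,0,0,0,0,-0.15,-0.13,0,0,0,0,-0.2,-0.13,0,0,0,0,-0.2,-0.13,0,0,0,0,-0.2,-0.13,0,0,0],
  "grip": 50
}}

```text
time_s: 15.62
tool_pos: [454.4, -312.7, 314.4]
tool_rot: [-0.0, -0.011, 1.0, 0.0]
ft_force: [0.2, 0.6, 0.3]
finger_gap: 0.497
grip_force: 0.0
```

Run:
```python
from h import *
for c in("scene","top"):
    im=cams.camera(c);cv2.imwrite(f"pics/{c}4.png",cv2.resize(im[100:300,150:390,::-1],None,fx=2.9,fy=2.9))
    for n in("bolt_post","plain_post","ramekin"):
        for d in cams.place_of(c,n)[:1]: print(c,n,d["confidence"],at_z(c,d["position"],140 if n=="ramekin" else 192).round(1))
s=readout.sense();print(s["time_s"],s["tool_pos"],s["ft_force"])
```

```text
scene bolt_post 0.8 [443.7 169.4 192. ]
scene ramekin 0.65 [689.9 132.8 140. ]
top bolt_post 0.54 [455.  168.7 192. ]
top plain_post 0.67 [ 446.  -110.5  192. ]
top ramekin 0.93 [680.7 147.9 140. ]
16.025 [ 454.4249052  -312.72296593  314.65619691] [ 0.29676111  1.09066686 -0.40304205]
```

View pics/scene4.png

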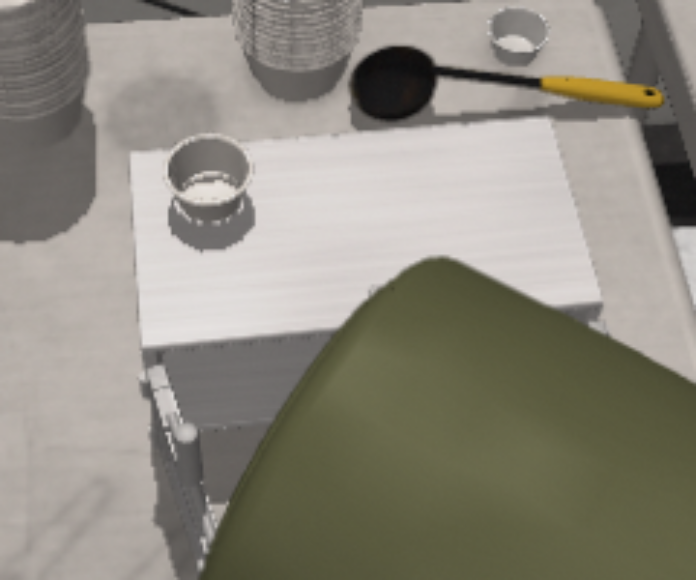

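The left door stands wide open, with its post near (188,435), and the cup is in place near (210,175). The top camera puts the plain post at (446,-110), about 1.3 rad open, and the arm is clear. Handing in.

```bash
python3 -c "
from workcell import env
print(env.job_done())"
```

```text
the job is handed in; nothing more can be done
None
```

I drew the bolt, opened the left door and then the right to about 1.3 rad each by camera and arm estimates, left the cup where it stood, and handed the job in at about 16 s; no verdict came back.

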